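# Fit the slicer blade over its locating pin and bolt it in

## Robot

A 6-joint arm with a two-finger parallel gripper is mounted at the origin on the work surface. World frame = base frame: x ahead of the robot, y to its left, z up, the work surface at z = 0. Lengths are in m, angles in degrees, forces in N, time in s.
With the tool pointing down it reaches from about 0.4 to 0.825 m from the base axis. Payload 7 kg.
Tool frame: the origin (TCP) lies midway between the tips of the shut fingers; the grasp point (between the pads) lies 19 mm behind it; z points along the fingers, y is the line along which they close (so a half turn about z gives the same grasp; the last joint's range is limited). The gripper opens to 88 mm and grips with 3 to 60 N. Pads are 19 mm wide; open, the fingers measure 130 mm over their backs; the gripper's body (78 mm by 193 mm) begins 47 mm behind the grasp point.
Start: joints at [82.225, 20.546, 0.682, 0, -70.136, -16.507], TCP at [0.278, 0.615, 0.227] pointing down, gripper open.
Joint ranges: [-176.03, 176.03], [-82.01, 121.73], [-58.28, 71.71], [-173.87, 95.51], [-174.79, -0.11], [-173.66, 173.66]. Speed limits (degrees/s): [136.94, 136.94, 172.46, 180, 180, 180].

## Interface

Orientations are given as a 3x3 rotation matrix whose columns are the frame's x, y, z axes.
In Python, from rig import robot gives the robot as it stands. Calls block until the motion is done:
- robot.goto(position, orientation): joint-space move of the TCP to a pose.
- robot.servo_line(position, ori=None, speed=0.15): straight line of the TCP; ori=None keeps the orientation; speed is the mean speed in m/s.
- robot.movej(angles): joint-space move.
- robot.move_gripper(opening): opening from 0.0 (shut) to 1.0 (fully open); the grip force is fixed at half the most; returns when the fingers have stopped.
- robot.dwell(seconds).
- robot.ik(position, orientation): joint angles nearest the present ones, or None.
- robot.grab_frame(name): name is "scene" or "top"; returns (picture, depth): 420x560x3 uint8, red, green, blue; 420x560 float32, m along the optical axis (not along the pixel's ray), 0 where there is no reading.
- robot.camera_info(name): a dict with "vfov" (degrees; the focal length in pixels is half the picture's height over the tangent of half this angle, whatever the lens; pixels are square), "cx", "cy" (the principal point, pixels), "view" (4x4, takes a point from world to camera coordinates). Camera axes: x right, y down, z forward; pixel columns grow to the right and rows downward; lengths in m; the calibration is good to about 2 mm. A picture is of the moment at which its call begins. camera_info takes no time and is no camera call.
A pose or a line that the arm cannot do raises robot.Unreachable and nothing moves.
- robot.job_done(): hands the job in; it is judged then, once.
Readings, each from a call of its own:
- robot.read_t(): time.
- robot.read_qpos(): joint angles.
- robot.read_qvel(): joint speeds.
- robot.read_effort(): joint torques, N m.
- robot.read_position(): TCP position.
- robot.read_tcp_rot(): TCP orientation.
- robot.read_force(): force on the tool from outside, world axes, zero at the start.
- robot.read_ft_torque(): the same for the moment, N m.
- robot.read_grip_width(): opening from 0.0 (shut) to 1.0 (fully open).
- robot.read_finger_force(): force on a finger pad.
Only numpy, scipy, OpenCV 4.12 (cv2) and the standard library are available. Lean on these libraries where they do the work, as an engineer would, in place of code of your own. Each camera call takes 0.05 s, during which the arm holds its last target. There are 200 camera calls.

## Task

Pick up the slicer blade by its black grip, lay it flat in the bed of the white slicer with the notch facing the pin, feel for the pin and slide the blade gently home until the bottom of the notch rests against the pin, never forcing it against the pin. Let go of the blade, then push the slicer's bolt all the way across behind it so that it cannot back out. Leave the mug, funnel, jar and strainer where they stand.

Things in the scene. Friction and masses are not known exactly. Their poses are not given: they have to be found in the camera images.
- slicer: White slicer base fixed to the shelf, 200 long (x) by 104 mm wide (y). Origin: centre of its underside; x runs from the bed's open end towards the pin and stubby handle, z up. The flat bed is 22 mm above the shelf, 84 mm wide between side rails (10 mm thick, 7 mm over the bed); a cross wall as high is at x = +90 to +100 mm. The bolt passes the -y rail at x = -37 mm.
- adjuster: Dark plate, flush in the bed, midway between the rails, 50 mm in front (+x) of the slicer's centre; origin on the bed's surface, axes as the slicer's. The round steel locating pin, 8 mm across and 10 mm tall, stands on it at this x, but adjusted sideways: its y is anywhere from -14 to +14 mm from here, not reported; see or feel for it. It does not give.
- blade_grip (a point): Centre of the blade's black upright grip: 40 long (x), 12 wide (y), 50 mm tall, on the middle of a loose flat steel plate, 90 long (x) by 50 wide (y) by 5 mm thick, 0.14 kg in all. This point is 30 mm above the plate's underside (the grip's top 55 mm). x points to the notched end, z up. At the start the plate lies flat on the shelf. Grasp across the 12 mm width (along y).
- blade_notch (a point): Bottom of the blade's notch, 2.5 mm above the plate's underside, 29 mm along +x from its centre; axes as the grip's. The notch is a U slot 11 wide and 16 mm deep, open at the middle of the +x edge. Blade home: this point is 4 mm (the pin's radius) short of the pin's axis, 24.5 mm above the shelf. If the edge meets the pin beside the notch, it stops 16 mm short of home.
- bolt (a joint): Travel of the bolt (m): 0 drawn back, clear of the bed; 0.045 fully across. Moves along the slicer's +y, about 2 N of friction, stays where left; starts at 0 to 0.002. Its steel bar, 12 wide by 6 mm high, slides on the bed behind the blade's rear edge, 3 mm clear of it when the blade is home; a blade that is not home blocks it.
- bolt_knob (a point): Centre of the bolt's black upright knob, 14 by 14 and 40 mm tall, at the -y side of the slicer; this point is 48.5 mm above the shelf, the knob reaches 20 mm above and below it. Axes as the slicer's. A slicer ledge 22 mm high lies under it. Pushing the knob along +y closes the bolt.
- mug: Blue ceramic mug, 82 mm across, 92 mm tall, origin at the centre of its underside. Bystander.
- funnel: Yellow plastic funnel standing on its wide mouth, 104 mm across, 100 mm tall, origin at the centre of its underside. Bystander.
- jar: Clear jar with screw lid, 84 mm across, 115 mm tall, origin at the centre of its underside. Bystander.
- strainer: Steel strainer, bowl 110 mm across and 45 mm tall with a thin handle along its +y to 165 mm, origin under the bowl's centre. Bystander.
Not all that is in view belongs to the job. There is more than one size of the part that bears blade_grip; the job needs the largest.

How it is judged:
By the outcome, as a careful person would: the job done as asked, in the order asked, and still so for the second after the job is handed in, with the robot touching nothing.
It also fails if it takes over 72 s, if anything falls off the work surface, if the arm or the gripper's body presses on something with over 40 N, if the wrist force passes 120 N, or if a joint passes its speed limit or range.

## Working session

There is one attempt and no reset: what is moved stays moved. The work goes in short steps, each a Python script; the robot and the scene stay as the last script left them, time stands still between calls to the robot, and variables do not carry over. Pictures are saved under pics/ and viewed, at most 10 in all, crops included, and the job is handed in when it is done.

```bash
ls; mkdir -p pics
cat > h.py <<'E'
import numpy as np, cv2
from rig import robot
def cam(n):
    i=robot.camera_info(n); f=210/np.tan(np.radians(i['vfov']/2)); return f,i['cx'],i['cy'],np.array(i['view'])
def grab(n,name=None):
    im,d=robot.grab_frame(n)
    if name:
        cv2.imwrite(f'pics/{name}.png',im[:,:,::-1]); np.save(f'pics/{name}.npy',d)
    return im,d
def ray(n,u,v,z):
    "pixel -> world point on plane z"
    f,cx,cy,V=cam(n); R=V[:3,:3]; o=-R.T@V[:3,3]
    d=R.T@np.array([(u-cx)/f,(v-cy)/f,1]); return o+d*(z-o[2])/d[2]
def pts(n,d):
    "depth -> HxWx3 world points"
    f,cx,cy,V=cam(n); v,u=np.mgrid[:420,:560]
    c=np.stack([(u-cx)/f*d,(v-cy)/f*d,d],-1); return (c-V[:3,3])@V[:3,:3]
def proj(n,p):
    f,cx,cy,V=cam(n); c=V[:3,:3]@p+V[:3,3]; return c[0]/c[2]*f+cx,c[1]/c[2]*f+cy
E
python3 - <<'E'
from h import *
for n in('scene','top'):
    im,d=grab(n,n+'0'); print(n,robot.camera_info(n))
E
python3 -c "
import cv2,numpy as np
a=cv2.imread('pics/top0.png');cv2.imwrite('pics/top0b.png',cv2.resize(a,(800,600)))"
```

```text
pics
scene {'vfov': 53.756502010840805, 'cx': 272.28431859076005, 'cy': 213.02993878687934, 'view': array([[-0.28516827,  0.95847598, -0.00169073,  0.20440227],
       [ 0.74450798,  0.22039632, -0.63018516, -0.40586369],
       [-0.6036447 , -0.18096757, -0.77644305,  1.43259037],
       [ 0.        ,  0.        ,  0.        ,  1.        ]])}
top {'vfov': 57.376462319786555, 'cx': 277.8836764127141, 'cy': 210.85920774069064, 'view': array([[ 0.00988437, -0.99980275, -0.01722679, -0.02498012],
       [-0.99433702, -0.00800443, -0.10597088,  0.59163612],
       [ 0.10581208,  0.01817669, -0.99422   ,  0.75315825],
       [ 0.        ,  0.        ,  0.        ,  1.        ]])}
```

View pics/top0.png

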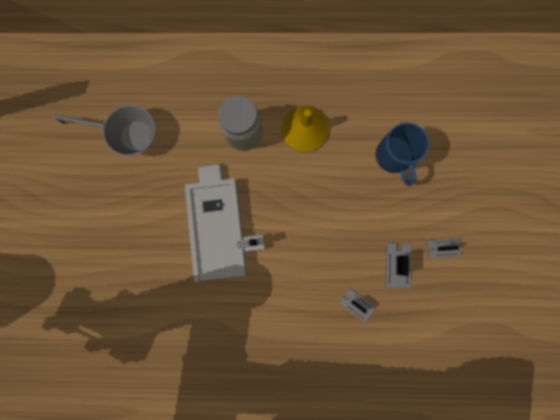

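View pics/scene0.png

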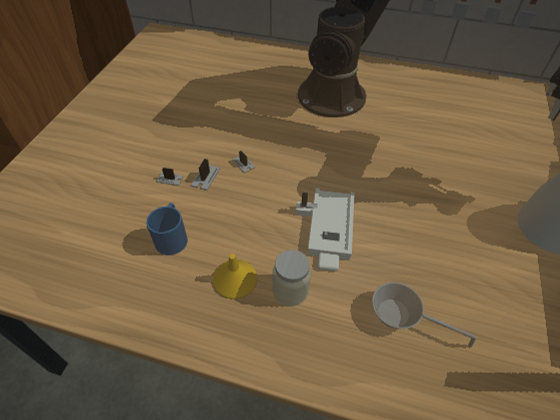

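Top view: blade candidates are at (399,266), (445,248) and (358,305). The one at (399,266) is the largest. The slicer is at (215,230), its adjuster plate at (213,206) and the bolt knob at (253,242). The mug, funnel, jar and strainer are to the north. I'll check my choice in one close crop.

Run:
```python
from h import *
a=cv2.imread('pics/top0.png'); g=lambda c:np.clip(c.astype(float)*1.8,0,255).astype(np.uint8)
A=cv2.resize(g(a[225:330,330:470]),None,fx=5.6,fy=5.6,interpolation=cv2.INTER_CUBIC)[:590]
A=cv2.resize(g(a[230:325,335:465]),(390,285),interpolation=cv2.INTER_CUBIC)
A=cv2.resize(g(a[235:325,335:465]),(780,540),interpolation=cv2.INTER_CUBIC)
B=cv2.resize(g(a[160:290,175:275]),(400,520),interpolation=cv2.INTER_CUBIC)
C=np.zeros((540,800,3),np.uint8); C[:520,:400]=B; b=cv2.resize(g(a[235:325,370:435]),(390,540),interpolation=cv2.INTER_CUBIC); C[:,405:795]=b
cv2.imwrite('pics/crop1.png',C)
# measurements
d=np.load('pics/top0.npy'); P=pts('top',d); im=a[:,:,::-1].astype(int)
sat=im.max(2)-im.min(2)
# blade plate
def comp(mask,u,v):
    n,l=cv2.connectedComponents(mask.astype(np.uint8)); return l==l[v,u]
w=np.zeros(d.shape,bool); w[235:295,375:425]=1
m=w&(sat<22)&(P[...,2]<.0600)&(im.max(2)>70)
print('blade n',m.sum(), 'plate z',np.median(P[m][:,2]), 'table z',np.median(P[300:330,480:520,2]))
k=np.argwhere(m)[:,::-1].astype(np.float32); r=cv2.minAreaRect(k); print(r)
print([ray('top',*c,.005)[:2].round(4) for c in cv2.boxPoints(r)], ray('top',*r[0],.005).round(4))
g=w&(P[...,2]>.04); print('grip top pts',g.sum(),P[g].mean(0).round(4)); k=np.argwhere(g)[:,::-1].astype(np.float32); r=cv2.minAreaRect(k);print(r, ray('top',*r[0],.055).round(4))
w=np.zeros(d.shape,bool); w[160:290,175:275]=1
g=w&(P[...,2]>.055)&(P[...,2]<.085); print('knob',g.sum(),P[g].mean(0).round(4)); k=np.argwhere(g)[:,::-1].astype(np.float32); r=cv2.minAreaRect(k);print(r, ray('top',*r[0],.0685).round(4))
w[:,247:]=0; w[:181]=0
m=w&(P[...,2]>.012)&(P[...,2]<.04); k=np.argwhere(m)[:,::-1].astype(np.float32); r=cv2.minAreaRect(k); print('slicer',r, [ray('top',*c,.029)[:2].round(4) for c in cv2.boxPoints(r)],ray('top',*r[0],.029).round(4))
```

```text
blade n 740 plate z 0.005633639703550457 table z 0.0012081474994987934
((398.0, 264.5), (43.0, 24.0), 90.0)
[array([ 0.5291, -0.2452]), array([ 0.5296, -0.2949]), array([ 0.4413, -0.2926]), array([ 0.4408, -0.2434])] [ 0.4849 -0.269   0.005 ]
grip top pts 188 [ 0.4864 -0.2557  0.0894]
((398.8802795410156, 262.8282470703125), (34.938758850097656, 50.30484390258789), 16.46001434326172) [ 0.4897 -0.2562  0.055 ]
knob 56 [0.5278 0.0297 0.068 ]
((251.5, 241.5), (7.0, 7.0), 90.0) [0.5279 0.03   0.0685]
slicer ((216.78195190429688, 228.76516723632812), (98.53218841552734, 56.75493240356445), 84.42780303955078) [array([0.6497, 0.1763]), array([0.6621, 0.0591]), array([0.4615, 0.0357]), array([0.4492, 0.1497])] [0.5542 0.105  0.029 ]
```

View pics/crop1.png

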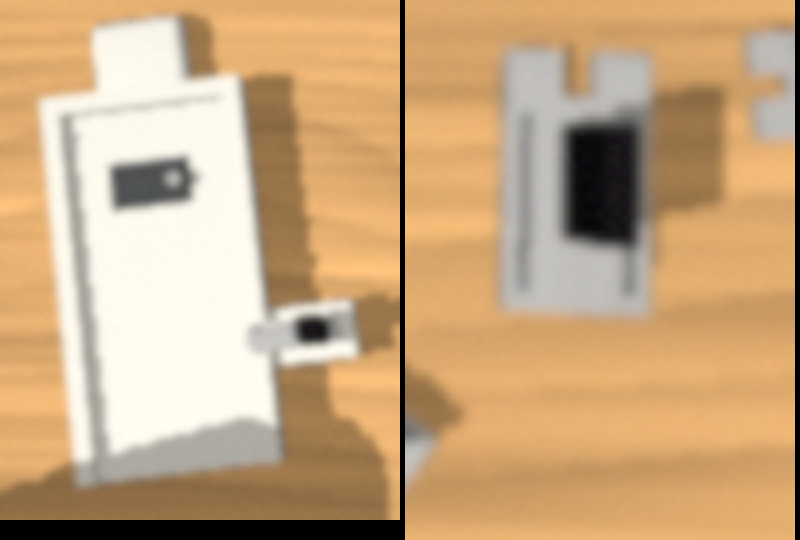

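The crop confirms it: the blade at (399,266) is the largest, with its notch at the far (+x) end. The pin's bright top is at about (218,204), on the right (-y) side of the adjuster. Next I'll refine the slicer pose and pick the blade.

```bash
cat >> h.py <<'E'
def down(yaw,flip=False):
    c,s=np.cos(yaw),np.sin(yaw); f=-1 if flip else 1
    return np.array([[f*c,f*s,0],[f*s,-f*c,0],[0,0,-1.]])
E
python3 - <<'E'
from h import *
a=cv2.imread('pics/top0.png'); im=a[:,:,::-1].astype(int); sat=im.max(2)-im.min(2); V=im.max(2)
W=lambda r0,r1,c0,c1:(np.add.outer(np.arange(420)*0,np.arange(560)*0)==0)&(np.arange(420)[:,None]>=r0)&(np.arange(420)[:,None]<r1)&(np.arange(560)>=c0)&(np.arange(560)<c1)
# slicer left edge at z=.029: first gray pixel per row; right edge
gray=(sat<25)&(V>75)
L=[];Rr=[]
for v in list(range(190,272)):
    c=np.where(gray[v,175:250])[0]+175
    if len(c)<10: continue
    L.append(ray('top',c[0]-.5,v,.029)[:2])
    if v<230: Rr.append(ray('top',c[-1]+.5,v,.029)[:2])
L=np.array(L);Rr=np.array(Rr)
for n,q in(('L',L),('R',Rr)):
    vx,vy,x0,y0=cv2.fitLine(q.astype(np.float32),cv2.DIST_HUBER,0,.01,.01).ravel(); print(n,'yaw',np.degrees(np.arctan(vy/vx)),x0,y0)
ad=W(195,215,198,228)&(V<120)|W(195,215,198,228)&(V<120)
n,l,st,ce=cv2.connectedComponentsWithStats(ad.astype(np.uint8)); print('adj',st,ce)
roi=im[196:216,198:230].max(2); print(roi)
R0=robot.read_tcp_rot();print(R0.round(3) if hasattr(R0,'round') else R0)
for f in(0,1): print(f,robot.ik([.487,-.268,.15],down(-.035,f)),robot.ik([.55,.09,.15],down(.1,f)))
E
```

```text
L yaw 7.5068426 0.54723567 0.16121185
R yaw 7.2016416 0.5943172 0.060082655
adj [[     0      0    560    420 234927]
 [   202    199     23     14    273]] [[279.57791995 209.50482065]
 [212.44688645 205.35164835]]
[[141 142 141 142 141 142 142 141 141 141 140 140 141 141 140 141 141 141
  141 141 141 141 141 141 141 141 141 141 141 142 142 141]
 [141 141 141 141 142 141 141 141 140 141 141 140 141 140 140 140 140 140
  140 140 140 138 137 137 138 141 141 142 141 141 141 141]
 [141 141 141 141 141 141 141 140 140 139 139 139 139 137 135 134 133 132
  131 130 128 124 122 124 132 139 141 141 142 141 142 141]
 [141 141 141 140 140 138 135 133 132 132 130 129 127 124 119 115 112 109
  105 103 100  96  93 102 121 136 141 142 142 142 141 141]
 [141 141 141 138 132 124 117 113 110 108 105 103 100  95  90  85  80  76
   72  69  67  64  65  82 113 133 140 141 142 141 141 142]
 [141 141 139 131 117 100  87  82  79  76  72  70  67  63  60  57  55  53
   53  54  55  52  51  72 105 127 136 141 141 142 141 141]
 [141 141 139 129 104  76  60  56  54  53  51  49  49  47  46  46  46  49
   56  65  6
[... 1483 characters left out ...]
1 142 141 141 142 142 141]
 [141 142 142 142 141 139 138 140 141 141 141 141 141 142 142 141 142 142
  142 142 142 141 142 141 142 142 141 141 141 141 142 142]
 [141 142 142 142 142 142 142 141 142 142 141 142 142 143 142 142 142 142
  142 142 142 141 141 141 141 141 141 142 141 142 142 142]]
[[ 0.911 -0.411 -0.   ]
 [-0.411 -0.911 -0.001]
 [ 0.     0.001 -1.   ]]
0 [ -8.63986884  13.04391887 -20.59820192   0.         -56.35787921
  96.63451656] [ 29.42323084  13.17413392 -20.42196439   0.         -56.40390169
  66.30634711]
1 [ -8.63986884  13.04391887 -20.59820192   0.         -56.35787921
 -83.36548344] [  29.42323084   13.17413392  -20.42196439    0.          -56.40390169
 -113.69365289]
```

Run:
```python
from h import *
yaw=np.radians(7.4); ex=np.array([np.cos(yaw),np.sin(yaw)]); ey=np.array([-ex[1],ex[0]])
for n,u,v,z in(('adj',212.7,205.5,.022),('pin',217.9,204.1,.032),('knob',251.5,241.5,.0685)):
    p=ray('top',u,v,z)[:2]; print(n,p.round(4),'along',(p@ex).round(4),'across',(p@ey).round(4))
R=down(-.03,True); p=np.array([.485,-.269])
robot.move_gripper(.42)
robot.goto([*p,.13],R); robot.servo_line([*p,.014],R,.12); print(robot.read_force())
robot.move_gripper(0.); print('w',robot.read_grip_width(),robot.read_finger_force())
robot.servo_line([*p,.14],R,.15); print('w',robot.read_grip_width(),robot.read_force(),robot.read_t())
```

```text
adj [0.6029 0.116 ] along 0.6128 across 0.0374
pin [0.6047 0.1035] along 0.613 across 0.0248
knob [0.5279 0.03  ] along 0.5274 across -0.0382
[ 0.36344306  0.78862887 -0.3908713 ]
w 0.13032761638884427 30.000626742839813
w 0.1353172994187463 [ 0.25088905  0.19148923 -1.77444181] 6.925
```

```bash
cat >> h.py <<'E'
yaw=np.radians(7.4); ex=np.array([np.cos(yaw),np.sin(yaw)]); ey=np.array([-ex[1],ex[0]]); R=down(yaw,True)
def W(al,ac,z): return [*(al*ex+ac*ey),z]
def F():
    f=np.mean([robot.read_force() for _ in range(3)],0); return np.array([f[:2]@ex,f[:2]@ey,f[2]])
def T():
    p=np.array(robot.read_position()); return np.array([p[:2]@ex,p[:2]@ey,p[2]])
E
python3 - <<'E'
from h import *
robot.goto(W(.552,.0248,.13),R); f0=F(); print('f0',f0)
robot.servo_line(W(.552,.0248,.042),R,.15); print(T(),F(),robot.read_t())
im,_=grab('scene','s1'); im2,_=grab('top','t1')
g=lambda c:np.clip(c[:,:,::-1].astype(float)*1.8,0,255).astype(np.uint8)
C=np.zeros((440,800,3),np.uint8)
C[:,:400]=cv2.resize(g(im[175:285,280:380]),(400,440),interpolation=cv2.INTER_CUBIC)
C[:,400:]=cv2.resize(g(im2[170:280,175:275]),(400,440),interpolation=cv2.INTER_CUBIC)
cv2.imwrite('pics/c2.png',C)
E
```

```text
f0 [ 0.06186217 -0.55963326 -1.34118012]
[0.55260286 0.02445554 0.04260478] [-0.15685398  0.84901532 -0.08156031] 9.0417
```

View pics/c2.png

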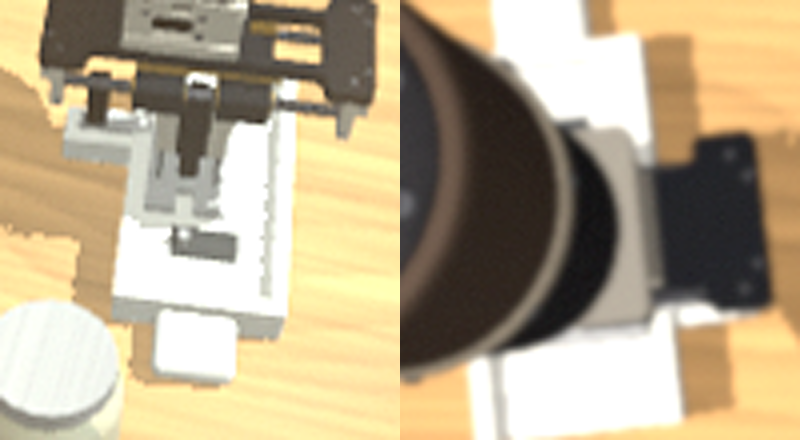

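The scene crop shows the blade held level over the bed. The notch mouth at crop (182,205) is in line with the pin at (185,233). Now I'll lower it and feel forward.

```bash
cat >> h.py <<'E'
def Fd(n=12):
    f=np.mean([(robot.dwell(.01),robot.read_force())[1] for _ in range(n)],0); return np.array([f[:2]@ex,f[:2]@ey,f[2]])
E
python3 - <<'E'
from h import *
f0=Fd(); print('f0',f0); z=.042
while z>.033:
    z-=.0005 if z<.039 else .001
    robot.servo_line(W(.552,.0248,z),R,.02); f=Fd(5)-f0
    if f[2]>1.2: break
print('contact z',z,f,T(),robot.read_t())
f1=Fd(); print(f1-f0)
al=.552
while al<.586:
    al+=.001; robot.servo_line(W(al,.0248,z),R,.03); f=Fd(4)-f0
    print(round(al,4),f.round(2))
    if f[0]<-3.0 or abs(f[1])>3.5: break
print(T(),Fd()-f0,robot.read_t())
E
```

```text
f0 [ 0.26668889 -0.01358855 -1.12025341]
contact z 0.036 [-2.43021495  0.43018241  5.12750784] [0.55204434 0.02481826 0.03628966] 11.575
[-2.61593799  0.30320071  6.0040199 ]
0.553 [-6.43  1.4  10.23]
[0.55220897 0.02473494 0.03635071] [-6.22851331  1.47280689 10.04006349] 12.0583
```

```bash
cat >> h.py <<'E'
def slide(al,ac,z,end,f0,step=.001,fx=3.,lim=3.5):
    "advance along the bed with light regulated down-force, stop on contact"
    while al<end-1e-6:
        al=min(al+step,end); robot.servo_line(W(al,ac,z),R,.03); f=Fd(4)-f0; t=T()
        print(round(al,4),t.round(4),f.round(2),round(z,4))
        if f[2]>2.5: z+=.0002
        elif f[2]<.7: z-=.0002
        if f[0]<-fx-.5*max(f[2],0) or abs(f[1])>lim: break
    return al,z
E
python3 - <<'E'
from h import *
f0=np.array([.27,0,-1.12])
robot.servo_line(W(.552,.0248,.0372),R,.02); f=Fd()-f0; print('up',T(),f)
z=.0372
while f[2]<1. and z>.0355:
    z-=.0002; robot.servo_line(W(.552,.0248,z),R,.02); f=Fd(6)-f0
print(z,f)
al,z=slide(.552,.0248,z,.586,f0)
print(T(),Fd()-f0,robot.read_t())
E
```

```text
up [0.55202079 0.02476608 0.03696554] [-0.30513126 -0.00956274 -0.30557947]
0.0362 [-1.35172994 -0.16997788  2.34990982]
0.553 [0.5527 0.0247 0.0363] [-4.65 -0.11  6.41] 0.0362
0.554 [0.5545 0.0249 0.0363] [0.12 0.1  0.45] 0.0364
0.555 [0.5547 0.0248 0.0364] [-4.19  1.9   6.13] 0.0362
0.556 [0.5564 0.0249 0.0363] [-0.21  0.45  0.66] 0.0364
0.557 [0.5567 0.0248 0.0363] [-4.23  1.39  6.31] 0.0362
0.558 [0.5584 0.0249 0.0363] [-0.04  0.63  1.04] 0.0364
0.559 [0.559  0.0247 0.0363] [-1.41 -0.32  1.96] 0.0364
0.56 [0.5603 0.0248 0.0363] [-0.4  -0.74 -0.14] 0.0364
0.561 [0.5607 0.0247 0.0363] [-4.05  0.62  5.65] 0.0362
0.562 [0.5625 0.0249 0.0363] [0.01 0.21 0.48] 0.0364
0.563 [0.5627 0.0248 0.0363] [-4.27  1.12  6.32] 0.0362
0.564 [0.5645 0.0249 0.0363] [ 0.3  -0.01  0.79] 0.0364
0.565 [0.565  0.0247 0.0363] [-1.43  0.01  1.7 ] 0.0364
0.566 [0.5662 0.0248 0.0363] [-0.25 -0.4   0.45] 0.0364
0.567 [0.5667 0.0248 0.0363] [-3.91  0.69  5.44] 0.0362
0.568 [0.5685 0.0249 0.0363] [0.09 0.23 0.6 ] 0.0364
0.569 [0.5687 0.0248 0.0363] [-4.4   1.81  6.56] 0.0362
0.57 [0.5705 0.0249 0.0363] [-0.11  0.24  1.16] 0.0364
0.571 [0.571  0.0247 0.0364] [-1.45 -0.21  1.68] 0.0364
0.572 [0.5723 0.0248 0.0363] [-0.22 -0.04  0.56] 0.0364
0.573 [0.5727 0.0247 0.0363] [-3.82  0.04  5.72] 0.0362
0.574 [0.5745 0.0249 0.0363] [0.47 0.52 0.14] 0.0364
0.575 [0.5747 0.0249 0.0363] [-4.26  1.41  6.34] 0.0362
0.576 [0.5765 0.0249 0.0364] [0.05 0.48 1.11] 0.0364
0.577 [0.577  0.0247 0.0363] [-1.82  0.04  2.2 ] 0.0364
0.578 [0.5782 0.0248 0.0363] [-0.18 -0.05  1.21] 0.0364
0.579 [0.5792 0.0248 0.0363] [ 0.31 -0.03 -0.43] 0.0364
0.58 [0.5797 0.0247 0.0363] [-3.39 -0.14  5.21] 0.0362
0.581 [0.5811 0.0248 0.0363] [-1.8   0.36  2.08] 0.0364
0.582 [0.5812 0.0248 0.0364] [-5.45  1.01  6.04] 0.0364
0.583 [0.5813 0.0247 0.0364] [-8.24  2.67  7.52] 0.0366
[0.58133875 0.02466683 0.03642918] [-7.94706051  2.33569323  7.55333746] 22.7917
```

The blade passed the spot where a beside-notch stop would have been (.5645) and met firm resistance at .5812, against about .5805 predicted, so it is home. I'll relax the pressure, release, retreat and look.

Run:
```python
from h import *
f0=np.array([.27,0,-1.12])
robot.servo_line(W(.5816,.0248,.0366),R,.02); print(T(),Fd()-f0)
robot.move_gripper(.33); print('w',robot.read_grip_width(),Fd())
robot.servo_line(W(.5812,.0248,.12),R,.12)
robot.goto(W(.5274,-.095,.16),R); robot.move_gripper(0.); print(robot.read_t(),T(),Fd())
im,_=grab('scene','s2'); im2,_=grab('top','t2')
g=lambda c:np.clip(c[:,:,::-1].astype(float)*1.8,0,255).astype(np.uint8)
C=np.zeros((440,800,3),np.uint8)
C[:,:400]=cv2.resize(g(im[175:285,280:380]),(400,440),interpolation=cv2.INTER_CUBIC)
C[:,400:]=cv2.resize(g(im2[170:280,175:275]),(400,440),interpolation=cv2.INTER_CUBIC)
cv2.imwrite('pics/c3.png',C)
```

```text
[0.58123635 0.02478635 0.0364098 ] [-3.41581606  1.20642888  2.17043012]
w 0.32913435585317713 [-0.08236861  0.2183141   0.1726597 ]
25.9417 [ 0.52744231 -0.09490327  0.15999749] [-0.03579834  0.2623795  -0.12615672]
```

View pics/c3.png

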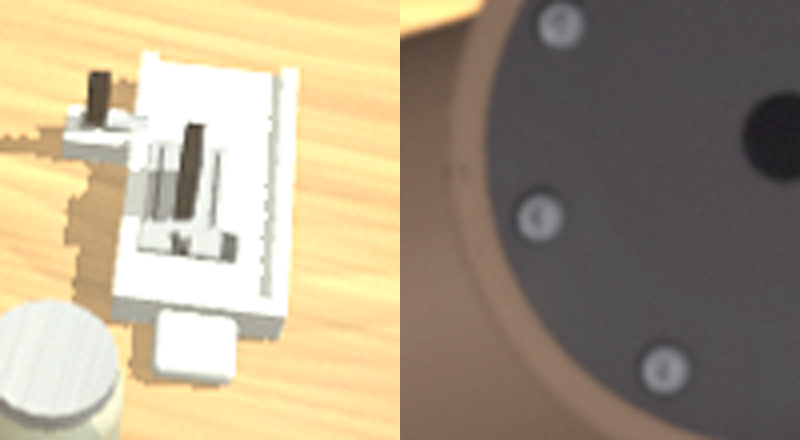

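The scene crop shows the blade flat in the bed with the pin inside the notch at crop (180,243), and the grip standing free. Now I'll push the bolt.

Run:
```python
from h import *
f0=Fd()
robot.servo_line(W(.5274,-.095,.048),R,.12)
ac=-.095; c=None
while ac<.03:
    ac+=.0015; robot.servo_line(W(.5274,ac,.048),R,.03); f=Fd(3)-f0
    if c is None and f[1]<-1.2: c=ac; print('touch',ac,f.round(2))
    if f[1]<-7: break
print('stop',ac,T(),f,robot.read_t())
```

```text
touch -0.05899999999999997 [ 0.38 -1.87  0.47]
stop -0.015499999999999932 [ 0.52722361 -0.01675288  0.04810345] [ -0.45190294 -10.98713248   1.1458192 ] 41.9
```

Run:
```python
from h import *
robot.servo_line(W(.5274,-.0145,.048),R,.03); print(T(),Fd())
robot.servo_line(W(.5274,-.035,.048),R,.1); robot.servo_line(W(.5274,-.035,.16),R,.15)
robot.goto([.42,-.12,.25],R); print(robot.read_t(),Fd())
im,_=grab('scene','s3'); im2,d=grab('top','t3')
P=pts('top',d); w=np.zeros(d.shape,bool); w[225:255,200:270]=1; m=w&(P[...,2]>.058)&(P[...,2]<.075)
q=P[m][:,:2]; print(m.sum()); print('tall pts al/ac', (q@ex).round(3), (q@ey).round(3)) if m.sum()<150 else 0
g=lambda c:np.clip(c[:,:,::-1].astype(float)*1.8,0,255).astype(np.uint8)
C=np.zeros((440,800,3),np.uint8)
C[:,:400]=cv2.resize(g(im[175:285,280:380]),(400,440),interpolation=cv2.INTER_CUBIC)
C[:,400:]=cv2.resize(g(im2[170:280,175:275]),(400,440),interpolation=cv2.INTER_CUBIC)
cv2.imwrite('pics/c4.png',C)
```

```text
[ 0.52714449 -0.01658044  0.04817943] [  1.3764176  -16.06704057   0.88859191]
44.35 [ 0.18385529  0.19575909 -0.34534165]
69
tall pts al/ac [0.566 0.565 0.565 0.563 0.562 0.563 0.561 0.561 0.561 0.562 0.561 0.561
 0.534 0.534 0.533 0.533 0.533 0.533 0.532 0.532 0.532 0.532 0.531 0.531
 0.531 0.531 0.53  0.53  0.53  0.53  0.529 0.529 0.529 0.529 0.528 0.528
 0.528 0.528 0.528 0.527 0.527 0.527 0.527 0.526 0.526 0.526 0.526 0.525
 0.525 0.525 0.525 0.524 0.524 0.524 0.524 0.523 0.523 0.523 0.523 0.523
 0.522 0.522 0.522 0.522 0.521 0.521 0.521 0.52  0.52 ] [ 0.019  0.028  0.019  0.024  0.019  0.019  0.028  0.027  0.026  0.024
  0.022  0.021  0.009  0.007  0.005  0.003  0.001 -0.001  0.011  0.009
  0.007  0.005  0.003  0.001 -0.    -0.001  0.011  0.009  0.007  0.005
  0.003  0.002 -0.    -0.001  0.011  0.01   0.007  0.005  0.004  0.002
 -0.    -0.001  0.012  0.009  0.008  0.006  0.004  0.002 -0.    -0.001
  0.012  0.01   0.008  0.007  0.004  0.002  0.    -0.001  0.012  0.01
  0.008  0.006  0.004  0.003  0.001 -0.001  0.01   0.008  0.007]
```

View pics/c4.png

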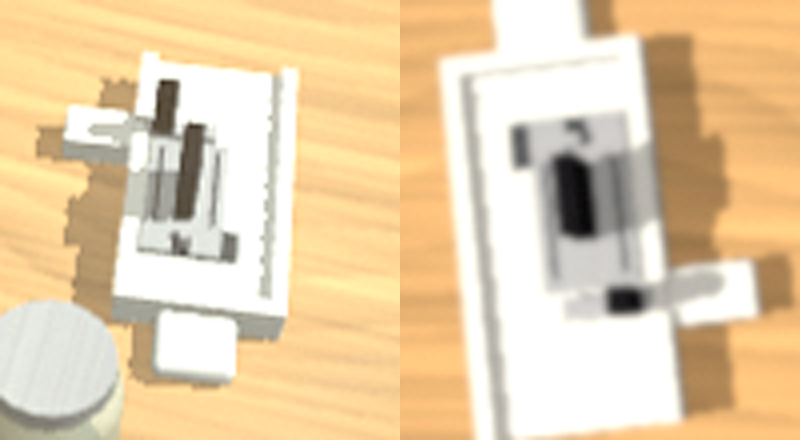

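Both views show the bolt fully across behind the blade's rear edge, with the knob at top-crop (625,300). The pin sits at the bottom of the notch at (578,130).

```bash
python3 -c "
from rig import robot
print(robot.job_done())"
```

```text
the job is handed in; nothing more can be done
None
```

The job is handed in: the largest blade lies flat in the slicer with its notch home against the pin, released, and the bolt is pushed across behind it to its hard stop, at about 44 s of the 72 s allowed; I did not touch the mug, funnel, jar or strainer.

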